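# Put the finished samples away and start the rinse cycle

### The job

Put every amber sample container left on the bench into the steel tray that already holds one of its kind: tall narrow bottles with the bottle, squat jars with the jar, each resting on the tray's floor (upright or lying), not on another container; leave the two containers that are already there in their trays and the other things on the bench where they are. Once all are put away, start the rinse on the autosampler by pressing its keys fully down one at a time: first the wake key (the middle one of the three small keys), then the pump key on the side where the translucent round rinse bottle stands (left key if the bottle stands left of the sampler as the robot sees it, right key if right), never the other pump key, and last the large start key.

Things in the scene. Friction and masses are not known exactly. Their poses are not given: they have to be found in the camera images.
- sampler: white bench autosampler, 300 deep x 400 wide, fixed, along the far edge of the work area. Origin: at bench height below the middle of its row of keys, 35 mm behind its front face; x points away from the robot, y to the robot's left. Its near 120 mm is a flat shelf 50 mm high that carries four round black keys in one row; the deck behind is 100 mm high and carries a carousel up to 190 mm high.
- key_left (a joint): pump key of the left pump: small key (24 mm wide), leftmost of the row as the robot sees it (95 mm left of the sampler's middle line). Spring button pressed straight down; 0 up, 0.006 m fully down, which takes 5 N
- key_left_top (a point): centre of the top face of the pump key of the left pump
- key_wake (a joint): wake key: small key (24 mm wide) between the two pump keys, second from the left (35 mm left of the middle). Spring button pressed straight down; 0 up, 0.006 m fully down, which takes 5 N
- key_wake_top (a point): centre of the top face of the wake key
- key_right (a joint): pump key of the right pump: small key (24 mm wide), third from the left (25 mm right of the middle). Spring button pressed straight down; 0 up, 0.006 m fully down, which takes 5 N
- key_right_top (a point): centre of the top face of the pump key of the right pump
- key_start (a joint): start key: the large key (38 mm wide), rightmost (95 mm right of the middle). Spring button pressed straight down; 0 up, 0.006 m fully down, which takes 5 N
- key_start_top (a point): centre of the top face of the start key
- rinse: rinse bottle: translucent round bottle 80 mm in diameter, 130 mm high with a white cap, fixed, stands beside the sampler on its left or right. Origin: centre of underside
- waste: waste canister: white rectangular can 85 x 100 mm, 100 mm high plus a carrying handle on top, fixed, stands on the other side of the sampler. Origin: centre of underside
- tray_left: the left one of two identical steel trays, fixed: 220 mm long (its x) x 160 mm wide (its y), 30 mm high, walls and floor 5 mm thick. Origin: centre of its underside. At the start it holds one container, which shows the kind that belongs in it
- tray_right: the right one of two identical steel trays, fixed: 220 mm long (its x) x 160 mm wide (its y), 30 mm high, walls and floor 5 mm thick. Origin: centre of its underside. At the start it holds one container, which shows the kind that belongs in it
- bottle_1: tall narrow amber bottle: square body 30 x 30 mm, 46 mm high, with a white round cap 24 mm wide on top, 62 mm high in all. Origin: centre of its underside, z up its axis, x and y square to its sides. One of the containers to put away, standing on the bench at the start; may be absent. 40 to 110 g
- bottle_2: tall narrow amber bottle: square body 30 x 30 mm, 46 mm high, with a white round cap 24 mm wide on top, 62 mm high in all. Origin: centre of its underside, z up its axis, x and y square to its sides. One of the containers to put away, standing on the bench at the start; may be absent. 40 to 110 g
- bottle_3: tall narrow amber bottle: square body 30 x 30 mm, 46 mm high, with a white round cap 24 mm wide on top, 62 mm high in all. Origin: centre of its underside, z up its axis, x and y square to its sides. One of the containers to put away, standing on the bench at the start; may be absent. 40 to 110 g
- jar_1: squat wide amber jar: square body 46 x 46 mm, 30 mm high, with a white round lid 40 mm wide on top, 39 mm high in all. Origin: centre of its underside, z up its axis, x and y square to its sides. One of the containers to put away, standing on the bench at the start; may be absent. 40 to 110 g
- jar_2: squat wide amber jar: square body 46 x 46 mm, 30 mm high, with a white round lid 40 mm wide on top, 39 mm high in all. Origin: centre of its underside, z up its axis, x and y square to its sides. One of the containers to put away, standing on the bench at the start; may be absent. 40 to 110 g
- jar_3: squat wide amber jar: square body 46 x 46 mm, 30 mm high, with a white round lid 40 mm wide on top, 39 mm high in all. Origin: centre of its underside, z up its axis, x and y square to its sides. One of the containers to put away, standing on the bench at the start; may be absent. 40 to 110 g
- bottle_old: tall narrow amber bottle: square body 30 x 30 mm, 46 mm high, with a white round cap 24 mm wide on top, 62 mm high in all. Origin: centre of its underside, z up its axis, x and y square to its sides. Already in one of the trays at the start
- jar_old: squat wide amber jar: square body 46 x 46 mm, 30 mm high, with a white round lid 40 mm wide on top, 39 mm high in all. Origin: centre of its underside, z up its axis, x and y square to its sides. Already in the other tray at the start
- weight: bystander: brass balance weight 38 mm wide, 55 mm high, loose, among the containers. Origin: underside
- crucible: bystander: white ceramic cup 48 mm wide, 45 mm high, loose, among the containers. Origin: underside
Not all that is in view belongs to the job. What is shaped like the jar_2 but purple is not meant.

How it is judged:
On the way, in this order (a step that is already met when the one before it is completed fails the run):
1. every container that was on the bench rests in the tray of its kind ((((x of bottle_old in the frame of tray_left between -0.105 and 0.105 m and y of bottle_old in the frame of tray_left between -0.075 and 0.075 m and height (world z) of bottle_old below 0.037 m and linear speed of bottle_old below 0.03 m/s) and (x of jar_old in the frame of tray_right between -0.105 and 0.105 m and y of jar_old in the frame of tray_right between -0.075 and 0.075 m and height (world z) of jar_old below 0.037 m and linear speed of jar_old below 0.03 m/s) and (x of bottle_1 in the frame of tray_left between -0.105 and 0.105 m and y of bottle_1 in the frame of tray_left between -0.075 and 0.075 m and height (world z) of bottle_1 below 0.037 m and linear speed of bottle_1 below 0.03 m/s) and (x of bottle_2 in the frame of tray_left between -0.105 and 0.105 m and y of bottle_2 in the frame of tray_left between -0.075 and 0.075 m and height (world z) of bottle_2 below 0.037 m and linear speed of bottle_2 below 0.03 m/s) and (x of bottle_3 in the frame of tray_left between -0.105 and 0.105 m and y of bottle_3 in the frame of tray_left between -0.075 and 0.075 m and height (world z) of bottle_3 below 0.037 m and linear speed of bottle_3 below 0.03 m/s) and (x of jar_1 in the frame of tray_right between -0.105 and 0.105 m and y of jar_1 in the frame of tray_right between -0.075 and 0.075 m and height (world z) of jar_1 below 0.037 m and linear speed of jar_1 below 0.03 m/s) and (x of jar_2 in the frame of tray_right between -0.105 and 0.105 m and y of jar_2 in the frame of tray_right between -0.075 and 0.075 m and height (world z) of jar_2 below 0.037 m and linear speed of jar_2 below 0.03 m/s) and (x of jar_3 in the frame of tray_right between -0.105 and 0.105 m and y of jar_3 in the frame of tray_right between -0.075 and 0.075 m and height (world z) of jar_3 below 0.037 m and linear speed of jar_3 below 0.03 m/s)) or ((x of bottle_old in the frame of tray_right between -0.105 and 0.105 m and y of bottle_old in the frame of tray_right between -0.075 and 0.075 m and height (world z) of bottle_old below 0.037 m and linear speed of bottle_old below 0.03 m/s) and (x of jar_old in the frame of tray_left between -0.105 and 0.105 m and y of jar_old in the frame of tray_left between -0.075 and 0.075 m and height (world z) of jar_old below 0.037 m and linear speed of jar_old below 0.03 m/s) and (x of bottle_1 in the frame of tray_right between -0.105 and 0.105 m and y of bottle_1 in the frame of tray_right between -0.075 and 0.075 m and height (world z) of bottle_1 below 0.037 m and linear speed of bottle_1 below 0.03 m/s) and (x of bottle_2 in the frame of tray_right between -0.105 and 0.105 m and y of bottle_2 in the frame of tray_right between -0.075 and 0.075 m and height (world z) of bottle_2 below 0.037 m and linear speed of bottle_2 below 0.03 m/s) and (x of bottle_3 in the frame of tray_right between -0.105 and 0.105 m and y of bottle_3 in the frame of tray_right between -0.075 and 0.075 m and height (world z) of bottle_3 below 0.037 m and linear speed of bottle_3 below 0.03 m/s) and (x of jar_1 in the frame of tray_left between -0.105 and 0.105 m and y of jar_1 in the frame of tray_left between -0.075 and 0.075 m and height (world z) of jar_1 below 0.037 m and linear speed of jar_1 below 0.03 m/s) and (x of jar_2 in the frame of tray_left between -0.105 and 0.105 m and y of jar_2 in the frame of tray_left between -0.075 and 0.075 m and height (world z) of jar_2 below 0.037 m and linear speed of jar_2 below 0.03 m/s) and (x of jar_3 in the frame of tray_left between -0.105 and 0.105 m and y of jar_3 in the frame of tray_left between -0.075 and 0.075 m and height (world z) of jar_3 below 0.037 m and linear speed of jar_3 below 0.03 m/s)))), for 0.2 s.
2. the wake key alone is pressed down (value of joint key_wake above 0.004 m and value of joint each of key_left, key_right, key_start below 0.002 m), for 0.05 s.
3. the pump key on the rinse bottle's side alone is pressed down (((y of rinse in the frame of sampler above 0 m and value of joint key_left above 0.004 m and value of joint each of key_wake, key_right, key_start below 0.002 m) or (y of rinse in the frame of sampler below 0 m and value of joint key_right above 0.004 m and value of joint each of key_left, key_wake, key_start below 0.002 m))), for 0.05 s.
4. the start key alone is pressed down (value of joint key_start above 0.004 m and value of joint each of key_left, key_wake, key_right below 0.002 m), for 0.05 s.
At the end, for the whole second after the job is handed in: Every bottle's origin lies within the inner walls of the tray with the old bottle, every jar's in the tray with the old jar, lower than 37 mm (on the tray floor, not on another container), slower than 30 mm/s; all four keys are up (below 2 mm) ((((x of bottle_old in the frame of tray_left between -0.105 and 0.105 m and y of bottle_old in the frame of tray_left between -0.075 and 0.075 m and height (world z) of bottle_old below 0.037 m and linear speed of bottle_old below 0.03 m/s) and (x of jar_old in the frame of tray_right between -0.105 and 0.105 m and y of jar_old in the frame of tray_right between -0.075 and 0.075 m and height (world z) of jar_old below 0.037 m and linear speed of jar_old below 0.03 m/s) and (x of bottle_1 in the frame of tray_left between -0.105 and 0.105 m and y of bottle_1 in the frame of tray_left between -0.075 and 0.075 m and height (world z) of bottle_1 below 0.037 m and linear speed of bottle_1 below 0.03 m/s) and (x of bottle_2 in the frame of tray_left between -0.105 and 0.105 m and y of bottle_2 in the frame of tray_left between -0.075 and 0.075 m and height (world z) of bottle_2 below 0.037 m and linear speed of bottle_2 below 0.03 m/s) and (x of bottle_3 in the frame of tray_left between -0.105 and 0.105 m and y of bottle_3 in the frame of tray_left between -0.075 and 0.075 m and height (world z) of bottle_3 below 0.037 m and linear speed of bottle_3 below 0.03 m/s) and (x of jar_1 in the frame of tray_right between -0.105 and 0.105 m and y of jar_1 in the frame of tray_right between -0.075 and 0.075 m and height (world z) of jar_1 below 0.037 m and linear speed of jar_1 below 0.03 m/s) and (x of jar_2 in the frame of tray_right between -0.105 and 0.105 m and y of jar_2 in the frame of tray_right between -0.075 and 0.075 m and height (world z) of jar_2 below 0.037 m and linear speed of jar_2 below 0.03 m/s) and (x of jar_3 in the frame of tray_right between -0.105 and 0.105 m and y of jar_3 in the frame of tray_right between -0.075 and 0.075 m and height (world z) of jar_3 below 0.037 m and linear speed of jar_3 below 0.03 m/s)) or ((x of bottle_old in the frame of tray_right between -0.105 and 0.105 m and y of bottle_old in the frame of tray_right between -0.075 and 0.075 m and height (world z) of bottle_old below 0.037 m and linear speed of bottle_old below 0.03 m/s) and (x of jar_old in the frame of tray_left between -0.105 and 0.105 m and y of jar_old in the frame of tray_left between -0.075 and 0.075 m and height (world z) of jar_old below 0.037 m and linear speed of jar_old below 0.03 m/s) and (x of bottle_1 in the frame of tray_right between -0.105 and 0.105 m and y of bottle_1 in the frame of tray_right between -0.075 and 0.075 m and height (world z) of bottle_1 below 0.037 m and linear speed of bottle_1 below 0.03 m/s) and (x of bottle_2 in the frame of tray_right between -0.105 and 0.105 m and y of bottle_2 in the frame of tray_right between -0.075 and 0.075 m and height (world z) of bottle_2 below 0.037 m and linear speed of bottle_2 below 0.03 m/s) and (x of bottle_3 in the frame of tray_right between -0.105 and 0.105 m and y of bottle_3 in the frame of tray_right between -0.075 and 0.075 m and height (world z) of bottle_3 below 0.037 m and linear speed of bottle_3 below 0.03 m/s) and (x of jar_1 in the frame of tray_left between -0.105 and 0.105 m and y of jar_1 in the frame of tray_left between -0.075 and 0.075 m and height (world z) of jar_1 below 0.037 m and linear speed of jar_1 below 0.03 m/s) and (x of jar_2 in the frame of tray_left between -0.105 and 0.105 m and y of jar_2 in the frame of tray_left between -0.075 and 0.075 m and height (world z) of jar_2 below 0.037 m and linear speed of jar_2 below 0.03 m/s) and (x of jar_3 in the frame of tray_left between -0.105 and 0.105 m and y of jar_3 in the frame of tray_left between -0.075 and 0.075 m and height (world z) of jar_3 below 0.037 m and linear speed of jar_3 below 0.03 m/s))) and value of joint each of key_left, key_wake, key_right, key_start below 0.002 m); the robot touches nothing.
It fails at once if the pump key on the waste canister's side is pressed (more than 3 mm) ((y of rinse in the frame of sampler above 0 m and value of joint key_right above 0.003 m) or (y of rinse in the frame of sampler below 0 m and value of joint key_left above 0.003 m)).
It fails at once if a container that was in its tray at the start is moved more than 13 cm (distance of any of bottle_old, jar_old from where it was at the start of the episode above 0.13 m).
It fails at once if a bystander is moved more than 4 cm (distance of any of weight, crucible from where it was at the start of the episode above 0.04 m).
Of bottle_1, bottle_2, bottle_3, jar_1, jar_2, jar_3 only 4 to 6 are there at a start; the rules pass over those that are not, and their reading is None.
At some moment in a run one of bottle_1, bottle_2, bottle_3, jar_1, jar_2, jar_3 may be knocked a few centimetres aside while the robot is not near it.
Once in a run the grip may slacken for a moment while it holds something.
It also fails if it takes over 210 s, if anything falls off the work surface, if the arm or the gripper's body presses on something with over 40 N, if the wrist force passes 120 N, or if a joint passes its speed limit or range.

### The arm

A 6-joint arm with a two-finger parallel gripper is mounted at the origin on the work surface. World frame = base frame: x ahead of the robot, y to its left, z up, the work surface at z = 0. Lengths are in m, angles in rad, forces in N, time in s.
With the tool pointing down it reaches from about 0.275 to 0.85 m from the base axis. Payload 5.2 kg.
Tool frame: the origin (TCP) lies between the finger pads; the fingertips stand 8 mm ahead of it and the grasp point (between the pads) lies 11 mm behind it; z points along the fingers, y is the line along which they close (so a half turn about z gives the same grasp; the last joint's range is limited). The gripper opens to 85 mm and grips with 20 to 120 N. Pads are 22 mm wide; open, the fingers measure 114 mm over their backs; the gripper's body (76 mm by 85 mm) begins 54 mm behind the grasp point. The pads swing forward as they close: fully open they stand 13 mm farther back than shut.
Start: joints at [0.964, 0.259, 1.535, -0, 1.348, -0.203], TCP at [0.216, 0.506, 0.239] pointing down, gripper open.
Joint ranges: [-3.14, 3.14], [-0.91, 2.08], [0.19, 2.58], [-1.22, 4.36], [0.22, 2.71], [-3.12, 3.12]. Speed limits (rad/s): [2.57, 2.57, 3.14, 3.14, 3.14, 3.14].

### API

Orientations are given as a rotation vector (axis times angle).
In Python, from workcell import get_state, optics, manip gives the robot as it stands.
- The arm moves only by the shell command python3 -m pendant 'ROWS' [FORCE]. ROWS is JSON, a list of rows, each a list of 5 numbers: the shift along the tool's x, y, z as a fraction of full scale, then the turn about the tool's z as a fraction of full scale, then the opening, from -1 (shut) to 1 (fully open). In form: [[dx, dy, dz, yaw, grip], ...]. A call has 1 to 20 rows; each row shifts and turns the commanded pose from where the row before left it, along the tool's axes as they then stand; what a row does not reach is not made up. Full scale, the value 1, is 0.1 m for a shift and 5 degrees for a turn. A row lasts 1/12 s, in which the tool goes at most 41.7 mm and 7.16 degrees, less where a joint would pass 70% of its speed; a pose out of reach is approached as far as the arm can. A call with a number of a shift or a turn outside -1 to 1 is refused whole. A call with a gripper value outside its range is refused whole. The fingers move at their own pace and stop on an object; FORCE is the grip in N (left out, the last holds). Time passes only in rows, so rows that do not move let the fingers close. It gives the time, the measured TCP pose, the force, the opening and the grip force at its end, in the units of the state.
- get_state(): the state, without advancing time (a new reading comes with each control period).
- optics.get_image(name): name is "side" or "top"; returns a dict with "frame" (420x560x3 uint8, red, green, blue), "fx", "fy", "cx", "cy" (pixels), "dist" ([k1, k2, p1, p2, k3] as OpenCV has them; the pictures are not rectified), "R" (3x3) and "t" (3): a world point X has camera coordinates R X + t. Camera axes: x right, y down, z forward; pixel columns grow to the right and rows downward; lengths in m; the calibration is good to about 2 mm. A picture is of the moment at which its call begins. There is no depth.
- manip.finish_job(): hands the job in; it is judged then, once.
The state is a dict: "time_s": time; "qpos": joint angles; "qvel": joint speeds; "effort": joint torques, N m; "ee_pos": TCP position; "ee_rot": TCP orientation; "ft_force": force on the tool from outside, world axes, zero at the start; "torque": the same for the moment, N m; "width": finger opening in m; "grip_force": force on a finger pad.
Only numpy, scipy, OpenCV 4.12 (cv2) and the standard library are available. Lean on these libraries where they do the work, as an engineer would, in place of code of your own. Each camera call takes 0.05 s, during which the arm holds its last target. There are 200 camera calls.

## Working session

There is one attempt and no reset: what is moved stays moved. The work goes in short steps, Python scripts to look and compute and a shell command to move; the robot and the scene stay as the last step left them, time stands still between calls to the robot, and variables do not carry over. Pictures are saved under pics/ and viewed, at most 14 in all, crops included, and the job is handed in when it is done.

```bash
mkdir -p pics; python3 - <<'E'
from workcell import get_state, optics
import cv2
s=get_state();print({k:(v if not hasattr(v,'tolist') else v.tolist()) for k,v in s.items()})
for n in("top","side"):
    d=optics.get_image(n);cv2.imwrite(f"pics/{n}0.png",d["frame"][:,:,::-1])
    print(n,d["fx"],d["cx"],d["cy"],d["dist"],d["R"],d["t"])
E
```

```text
{'time_s': 0.0, 'qpos': [0.9641949380359007, 0.259322350413341, 1.5360858966883983, 1.102535179673166e-05, 1.3479877387077706, -0.20279441752054034], 'qvel': [-0.0010494603466203024, -1.2394301374250625e-05, 0.0011495090648598108, -0.0018234140286590079, -0.0006690692388079986, -0.00026239428549152235], 'effort': [0.0014218687283573672, -44.60494637489319, -29.05688166618347, -0.00025942385946109425, 0.011944138677790761, 2.744086557981973e-07], 'ee_pos': [0.21578267758609043, 0.5053491181736856, 0.23848465820625342], 'ee_rot': [-0.6298569284486268, -3.077069220067641, 0.0025966041914715493], 'ft_force': [0.16333753335807943, -0.849431625361807, -0.3655354785077514], 'torque': [0.0041588148227280075, -0.013580614891540898, -0.04498053058524569], 'grip_force': 0.0, 'width': 0.08513291838309617}
top 431.451114488651 273.27062555972526 207.06425145357684 [-0.13422904  0.          0.          0.          0.        ] [[ 0.01575898 -0.99987301 -0.00237069]
 [-0.98700319 -0.01517682 -0.15998238]
 [ 0.15992608  0.00486104 -0.98711702]] [2.15017644e-04 5.56497022e-01 1.10488845e+00]
side 421.27476865772246 280.1217647500664 218.40296807298841 [0.04003696 0.         0.         0.         0.        ] [[ 0.99454451 -0.10374446  0.01087715]
 [-0.0547923  -0.60828482 -0.79182535]
 [ 0.0887639   0.78690957 -0.61065072]] [-0.54520726  0.08400517  0.85217671]
```

View pics/top0.png

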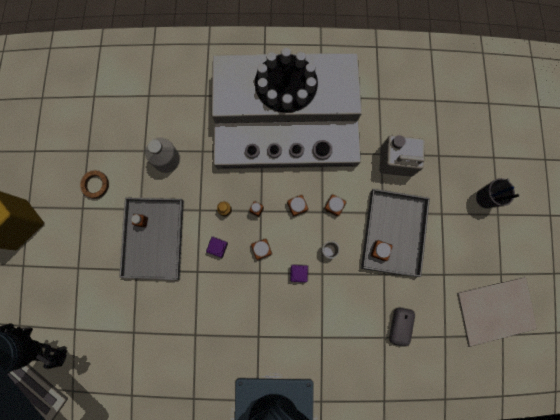

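View pics/side0.png

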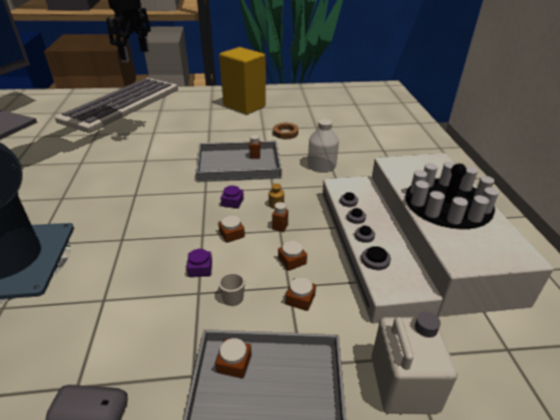

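The top view shows one bottle on the bench at (257,209) and three jars at (298,205), (335,205) and (261,249). The weight is at (224,209), the crucible at (330,252), and two purple decoys at (217,247) and (299,273). The left tray holds the bottle and the right tray the jar. The rinse bottle is on the left at (161,155).

```bash
cat > h.py <<'E'
from workcell import get_state, optics
import cv2, numpy as np
from scipy.optimize import minimize
from scipy.spatial.transform import Rotation as Ro
def K(d): return np.array([[d["fx"],0,d["cx"]],[0,d["fy"],d["cy"]],[0,0,1]])
def grab(): return {n:optics.get_image(n) for n in("top","side")}
def proj(d,P): return cv2.projectPoints(np.array(P,float).reshape(-1,3),cv2.Rodrigues(np.array(d["R"]))[0],np.array(d["t"],float),K(d),np.array(d["dist"],float))[0][:,0]
def world(d,px,z):
    u=cv2.undistortPoints(np.array([[px]],float),K(d),np.array(d["dist"],float))[0,0]
    R=np.array(d["R"]);r=R.T@[u[0],u[1],1];c=-R.T@np.array(d["t"]);return c+r*(z-c[2])/r[2]
DIM={"jar":(46,30,40,39),"bottle":(30,46,24,62)}
def pts(kind,x,y,a,z0=0):
    b,h,w,H=[v/1000 for v in DIM[kind]];L=[]
    for s in(-.5,.5):
        for t in(-.5,.5):
            for z in(0,h):L.append([x+b*(s*np.cos(a)-t*np.sin(a)),y+b*(s*np.sin(a)+t*np.cos(a)),z0+z])
    for q in np.linspace(0,2*np.pi,24,0):
        for z in(h,H):L.append([x+w/2*np.cos(q),y+w/2*np.sin(q),z0+z])
    return L
S=4
def mask(d):
    f=d["frame"].astype(int);r,g,b=f[...,0],f[...,1],f[...,2]
    m=((r>1.5*g)&(r>b*1.8)&(r>45))
    return m
def hullmask(d,P,shape=(420,560)):
    m=np.zeros((shape[0],shape[1]),np.uint8)
    p=proj(d,P);h=cv2.convexHull(p.astype(np.float32))
    cv2.fillConvexPoly(m,np.round(h*16).astype(np.int32),1,shift=4);return m>0
E
python3 - <<'E'
from h import *
D=grab()
np.savez('d.npz',t=D['top']['frame'],s=D['side']['frame'])
f=D['top']['frame'][185:290,110:450,::-1]
a=cv2.resize(f,None,fx=2.3,fy=2.3,interpolation=cv2.INTER_CUBIC)
f=D['side']['frame'][170:320,180:330,::-1]
b=cv2.resize(f,(345,345),interpolation=cv2.INTER_CUBIC)
c=np.zeros((345,a.shape[1],3),np.uint8);c[:,:345]=b
m=(mask(D['side'])[170:320,180:330]*255).astype(np.uint8);c[:,350:695]=cv2.resize(m,(345,345))[...,None]
cv2.imwrite('pics/c1.png',np.clip(np.vstack([a,c])*1.5,0,255))
for n,p,z in[('j1',(298,204),.039),('j2',(335,204),.039),('j3',(261,248),.039),('b',(256,208),.062),('wt',(224,208),.05),('cr',(330,250),.045)]:print(n,world(D['top'],p,z).round(3))
for p in [(126,199),(182,199),(181,280),(122,279),(372,192),(428,199),(422,276),(364,267)]:print(p,world(D['top'],p,.03).round(3))
for p in [(252,149),(274,149),(297,149),(322,148)]:print(p,world(D['top'],p,.055).round(3))
for p in [(349,198),(357,214),(365,232),(376,256)]:print(p,world(D['side'],p,.055).round(3))
E
```

```text
j1 [ 0.567 -0.057  0.039]
j2 [ 0.568 -0.157  0.039]
j3 [0.447 0.04  0.039]
b [0.55  0.054 0.062]
wt [0.551 0.14  0.05 ]
cr [ 0.444 -0.142  0.045]
(126, 199) [0.575 0.415 0.03 ]
(182, 199) [0.577 0.258 0.03 ]
(181, 280) [0.359 0.251 0.03 ]
(122, 279) [0.357 0.412 0.03 ]
(372, 192) [ 0.605 -0.26   0.03 ]
(428, 199) [ 0.588 -0.417  0.03 ]
(422, 276) [ 0.378 -0.393  0.03 ]
(364, 267) [ 0.401 -0.235  0.03 ]
(252, 149) [0.713 0.069 0.055]
(274, 149) [0.714 0.009 0.055]
(297, 149) [ 0.715 -0.053  0.055]
(322, 148) [ 0.719 -0.121  0.055]
(349, 198) [0.71  0.077 0.055]
(357, 214) [0.714 0.018 0.055]
(365, 232) [ 0.715 -0.043  0.055]
(376, 256) [ 0.717 -0.114  0.055][ WARN:0@0.622] global loadsave.cpp:1063 imwrite_ Unsupported depth image for selected encoder is fallbacked to CV_8U.
```

View pics/c1.png

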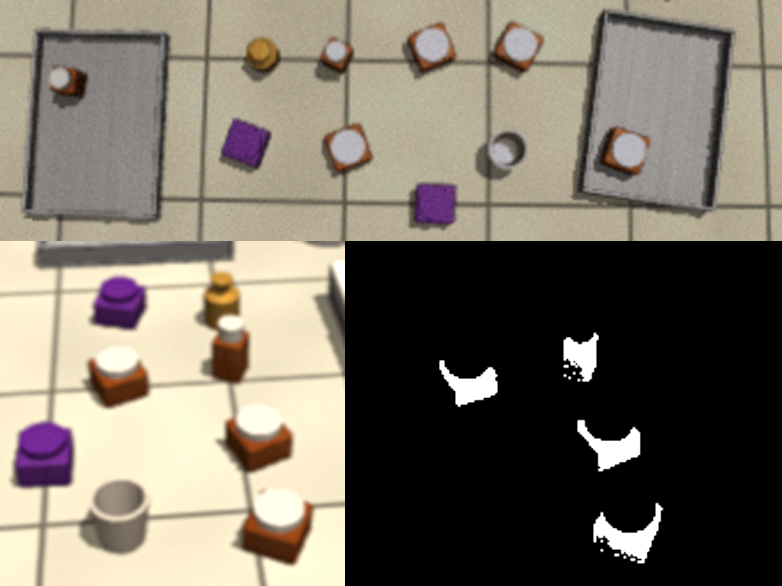

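The enlarged view confirms the layout: four amber containers, each with a clear yaw, and an amber mask that segments them cleanly. Next I fit their poses in both views.

```bash
cat >> h.py <<'E'
def fit(D,kind,x,y,z0=0,cams=("top","side")):
    n=8
    def ms(d,P):
        p=pts(kind,*P,z0)
        return hullmask(d,p[:n])&~hullmask(d,p[n:])
    obs={}
    for c in cams:
        m=mask(D[c]);b=proj(D[c],pts(kind,x,y,0,z0));lo=b.min(0)-8;hi=b.max(0)+8
        w=np.zeros_like(m);w[int(max(lo[1],0)):int(hi[1]),int(max(lo[0],0)):int(hi[0])]=1;obs[c]=m&w
    def iou(P): return np.mean([ (ms(D[c],P)&obs[c]).sum()/max(1,(ms(D[c],P)|obs[c]).sum()) for c in cams])
    best=max((minimize(lambda v:-iou((x+v[0]/100,y+v[1]/100,a+v[2])),[0,0,0],method="Nelder-Mead",options=dict(initial_simplex=[[0,0,0],[.6,0,0],[0,.6,0],[0,0,.3]],maxfev=120)) for a in np.radians([-30,0,30])  ) and [] or [
      (lambda r:(-r.fun,x+r.x[0]/100,y+r.x[1]/100,a+r.x[2]))(minimize(lambda v:-iou((x+v[0]/100,y+v[1]/100,a+v[2])),[0,0,0],method="Nelder-Mead",options=dict(initial_simplex=[[0,0,0],[.6,0,0],[0,.6,0],[0,0,.3]],maxfev=120))) for a in np.radians([-30,0,30])])
    a=(np.degrees(best[3])+45)%90-45
    return round(best[1],4),round(best[2],4),round(a,1),round(best[0],3)
def tool():
    s=get_state();R=Ro.from_rotvec(s["ee_rot"]).as_matrix();return np.array(s["ee_pos"]),R,s
def go(x,y,z,ydir=None):
    "print tool-frame shift (units 0.1m) and yaw (units 5deg); ydir: world angle deg of closing axis"
    p,R,s=tool();d=R.T@(np.array([x,y,z])-p)
    o="shift units (tool xyz) %s"%(d/0.1).round(3)
    cur=np.degrees(np.arctan2(R[1,1],R[0,1]))
    if ydir is not None:
        e=[(ydir-cur+90)%180-90];e.append(e[0]-180*np.sign(e[0]))
        o+=" yaw units %s (pos tool yaw = -world), q6 %.2f"%([round(-v/5,2) for v in e],s["qpos"][5])
    print(o,"ydir now %.1f"%cur,"pos",p.round(4))
E
python3 - <<'E'
s=open('h.py').read()
i=s.index('    best=max(');j=s.index('    a=(np.degrees')
s=s[:i]+'''    def run(a):
        r=minimize(lambda v:-iou((x+v[0]/100,y+v[1]/100,a+v[2])),[0,0,0],method="Nelder-Mead",options=dict(initial_simplex=[[0,0,0],[.6,0,0],[0,.6,0],[0,0,.3]],maxfev=120))
        return -r.fun,x+r.x[0]/100,y+r.x[1]/100,a+r.x[2]
    best=max(map(run,np.radians([-30,0,30])))
'''+s[j:]
open('h.py','w').write(s)
E
python3 - <<'E'
from h import *
D=grab()
for k,x,y,z in[('jar',.567,-.057,0),('jar',.568,-.157,0),('jar',.447,.04,0),('bottle',.55,.054,0),('jar',.445,-.29,.005),('bottle',.52,.38,.005)]:
    print(k,fit(D,k,x,y,z),[fit(D,k,x,y,z,(c,))for c in D])
go(.55,.054,.2,0)
E
```

```text
jar (np.float64(0.5678), np.float64(-0.0556), np.float64(-1.2), np.float64(0.434)) [(np.float64(0.5686), np.float64(-0.0555), np.float64(29.5), np.float64(0.359)), (np.float64(0.5663), np.float64(-0.0523), np.float64(-0.9), np.float64(0.613))]
jar (np.float64(0.5694), np.float64(-0.158), np.float64(-17.5), np.float64(0.402)) [(np.float64(0.5697), np.float64(-0.1596), np.float64(-33.1), np.float64(0.308)), (np.float64(0.5694), np.float64(-0.1552), np.float64(-16.9), np.float64(0.589))]
jar (np.float64(0.4476), np.float64(0.0408), np.float64(12.2), np.float64(0.487)) [(np.float64(0.4467), np.float64(0.0396), np.float64(26.4), np.float64(0.403)), (np.float64(0.4451), np.float64(0.0458), np.float64(6.9), np.float64(0.671))]
bottle (np.float64(0.5554), np.float64(0.0574), np.float64(-11.9), np.float64(0.423)) [(np.float64(0.5577), np.float64(0.0564), np.float64(-32.7), np.float64(0.356)), (np.float64(0.5526), np.float64(0.0602), np.float64(-6.6), np.float64(0.659))]
jar (np.float64(0.4461), np.float64(-0.2829), np.float64(-7.1), np.float64(0.441)) [(np.float64(0.4472), np.float64(-0.2862), np.float64(-11.1), np.float64(0.337)), (np.float64(0.4455), np.float64(-0.2804), np.float64(-11.3), np.float64(0.663))]
bottle (np.float64(0.517), np.float64(0.3828), np.float64(-2.9), np.float64(0.485)) [(np.float64(0.5213), np.float64(0.3807), np.float64(-24.3), np.float64(0.318)), (np.float64(0.516), np.float64(0.3764), np.float64(-2.2), np.float64(0.726))]
shift units (tool xyz) [-4.846 -2.84   0.391] yaw units [np.float64(13.37), np.float64(-22.63)] (pos tool yaw = -world), q6 -0.20 ydir now 66.9 pos [0.216  0.5056 0.239 ]
```

```bash
python3 - <<'E'
s=open('h.py').read()
s=s.replace("return hullmask(d,p[:n])&~hullmask(d,p[n:])","return hullmask(d,p[:n])")
s=s.replace("m=((r>1.5*g)&(r>b*1.8)&(r>45))","m=((r>1.3*g)&(r>b*1.5)&(r>25))")
s=s.replace("=1;obs[c]=m&w","""=1
        nl,lab,st,_=cv2.connectedComponentsWithStats((m&w).astype(np.uint8),connectivity=8)
        o=np.isin(lab,[i for i in range(1,nl) if st[i,4]>=8]);q=np.argwhere(o)[:,::-1]
        h=np.zeros(m.shape,np.uint8);cv2.fillConvexPoly(h,cv2.convexHull(q.astype(np.int32)),1);obs[c]=h>0""")
open('h.py','w').write(s)
E
python3 - <<'E'
from h import *
D=grab()
L=[('jar',.567,-.057,0),('jar',.568,-.157,0),('jar',.447,.04,0),('bottle',.553,.057,0),('jar',.445,-.29,.005),('bottle',.518,.38,.005)]
f={c:np.clip(D[c]['frame'][:,:,::-1]*1.6,0,255).astype(np.uint8).repeat(4,0).repeat(4,1) for c in D}
for k,x,y,z in L:
    r=fit(D,k,x,y,z);print(k,*r,'|',*[' '.join(map(str,fit(D,k,x,y,z,(c,))))+' |' for c in D])
    P=pts(k,r[0],r[1],np.radians(r[2]),z)
    for c in D:
        for a,b in [(1,3),(3,7),(7,5),(5,1),(0,2),(2,6),(6,4),(4,0)]:
            p=((proj(D[c],[P[a],P[b]])+.5)*4).astype(int);cv2.line(f[c],p[0],p[1],(0,255,0),1)
a=f['top'][185*4:275*4,240*4:440*4];b=f['side'][185*4:315*4,210*4:325*4]
b=cv2.resize(b,(0,0),fx=.65,fy=.65);c=np.zeros((600,800,3),np.uint8)
c[:240,:533]=cv2.resize(a,(533,240));c[245:245+b.shape[0],:b.shape[1]]=b[:355]
cv2.imwrite('pics/c2.png',c)
E
```

```text
jar 0.5667 -0.0552 25.3 0.785 | 0.5663 -0.0551 25.4 0.878 | 0.5654 -0.0541 8.2 0.711 |
jar 0.5682 -0.1584 -26.7 0.804 | 0.5701 -0.1597 -29.8 0.901 | 0.568 -0.1522 -25.6 0.81 |
jar 0.4456 0.0404 23.1 0.781 | 0.4454 0.0406 22.3 0.922 | 0.445 0.0433 7.6 0.686 |
bottle 0.5512 0.0583 -16.6 0.623 | 0.5517 0.0553 -43.2 0.659 | 0.5523 0.071 6.1 0.68 |
jar 0.4459 -0.284 -15.3 0.765 | 0.4465 -0.2825 -19.8 0.839 | 0.4457 -0.2824 -10.8 0.718 |
bottle 0.5164 0.3757 -3.6 0.65 | 0.5188 0.3793 -17.2 0.556 | 0.5161 0.3813 -1.9 0.777 |
```

View pics/c2.png

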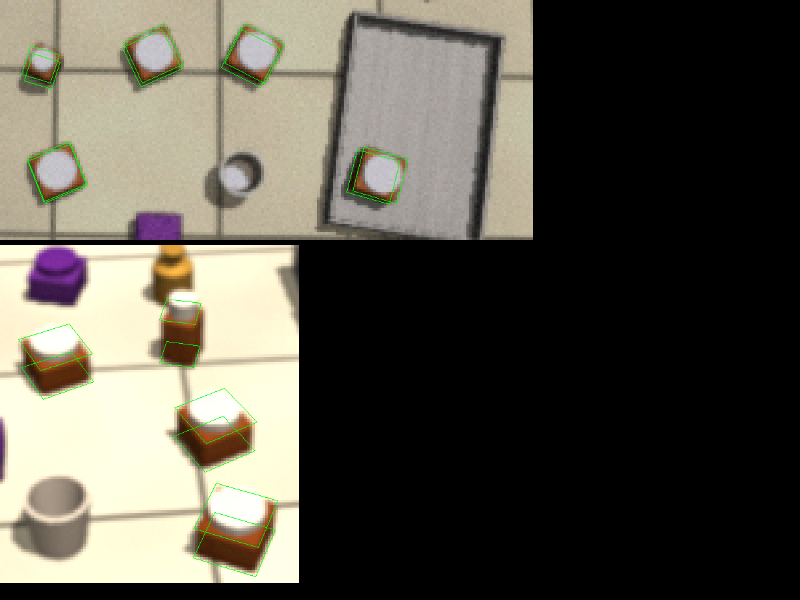

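The overlay agrees with the bodies to within about 3 mm, and the bottle's yaw is roughly -18°. I'll move the bottle first.

```bash
python3 -m pendant '[[-0.3,-0.178,0.05,0,0],[-0.3,-0.178,0.05,0,0],[-0.3,-0.178,0.05,0,0],[-0.3,-0.178,0.05,0,0],[-0.3,-0.178,0.05,0,0],[-0.3,-0.178,0.05,0,0],[-0.3,-0.178,0.05,0,0],[-0.3,-0.178,0.05,0,0],[-0.3,-0.178,0.05,0,0],[-0.3,-0.178,0.05,0,0],[-0.3,-0.178,0.05,0,0],[-0.3,-0.178,0.05,0,0],[-0.3,-0.178,0.05,0,0],[-0.3,-0.178,0.05,0,0],[-0.3,-0.178,0.05,0,0],[-0.3,-0.178,0.05,0,0]]' 30; python3 -m pendant '[[0,0,0,1,0.3],[0,0,0,1,0.3],[0,0,0,1,0.3],[0,0,0,1,0.3],[0,0,0,1,0.3],[0,0,0,1,0.3],[0,0,0,1,0.3],[0,0,0,1,0.3],[0,0,0,1,0.3],[0,0,0,1,0.3],[0,0,0,1,0.3],[0,0,0,1,0.3],[0,0,0,1,0.3],[0,0,0,1,0.3],[0,0,0,1,0.3],[0,0,0,1,0.3],[0,0,0,1,0.3],[0,0,0,0,0.3],[0,0,0,0,0.3]]'; python3 -c "
from h import *
go(.553,.057,.02,-18)
D=grab();print(fit(D,'bottle',.553,.057,0,('side',)))
cv2.imwrite('pics/c3.png',np.vstack([cv2.resize(D[c]['frame'][150:300,180:380,::-1],(400,300)) for c in D]))"
```

```text
time_s: 1.73
ee_pos: [0.5464, 0.0536, 0.1592]
ee_rot: [0.63, 3.077, 0.0]
ft_force: [0.2, 0.7, -0.9]
width: 0.0424
grip_force: 0.0
time_s: 3.32
ee_pos: [0.5456, 0.0553, 0.1593]
ee_rot: [2.541, 1.847, 0.0]
ft_force: [-0.6, 0.2, 0.7]
width: 0.0553
grip_force: 0.0
shift units (tool xyz) [0.039 0.065 1.393] yaw units [np.float64(0.0), np.float64(-36.0)] (pos tool yaw = -world), q6 0.21 ydir now -18.0 pos [0.5456 0.0553 0.1593]
(np.float64(0.5518), np.float64(0.0733), np.float64(9.1), np.float64(0.696))
```

View pics/c3.png

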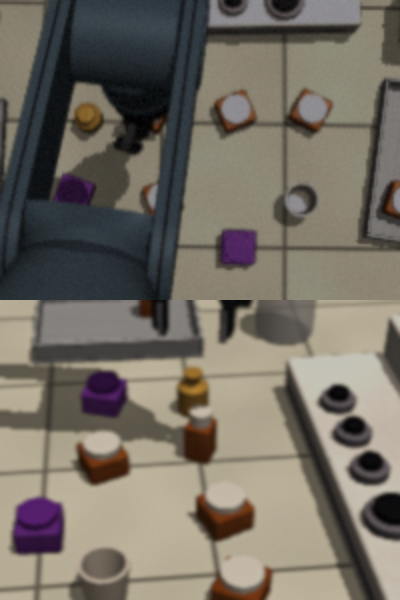

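The bottle still stands in place in the side view. I'll descend and grip it.

```bash
python3 -c "
from h import *
D=grab();print(world(D['side'],(280,205),.062))"; python3 -m pendant '[[0.04,0.06,0,0,0.4],[0,0,0.2,0,0.4],[0,0,0.2,0,0.4],[0,0,0.2,0,0.4],[0,0,0.2,0,0.4],[0,0,0.2,0,0.4],[0,0,0.2,0,0.4],[0,0,0.1,0,0.4],[0,0,0.08,0,0.4],[0,0,0,0,0.4]]' 30;  python3 -m pendant '[[0,0,0,0,-1],[0,0,0,0,-1],[0,0,0,0,-1],[0,0,0,0,-1],[0,0,0,0,-1],[0,0,0,0,-1],[0,0,-0.1,0,-1],[0,0,-0.2,0,-1],[0,0,-0.3,0,-1],[0,0,-0.3,0,-1],[0,0,-0.2,0,-1],[0,0,0,0,-1]]' 30; python3 -c "
from h import *
go(.44,.315,.12,0)"
```

```text
[0.55299392 0.05500291 0.062     ]
time_s: 4.35
ee_pos: [0.552, 0.0573, 0.02]
ee_rot: [-2.542, -1.843, 0.003]
ft_force: [-0.6, -0.8, -0.6]
width: 0.0597
grip_force: 0.0
time_s: 5.35
ee_pos: [0.5553, 0.057, 0.1367]
ee_rot: [2.539, 1.84, 0.01]
ft_force: [1.3, 0.0, -0.5]
width: 0.0299
grip_force: 29.8
shift units (tool xyz) [ 2.093 -1.899  0.155] yaw units [np.float64(-3.62), np.float64(32.38)] (pos tool yaw = -world), q6 0.22 ydir now -18.1 pos [0.5553 0.057  0.1367]
```

```bash
python3 -m pendant '[[0.21,-0.19,0,0,-1],[0.21,-0.19,0,0,-1],[0.21,-0.19,0,0,-1],[0.21,-0.19,0,0,-1],[0.21,-0.19,0,0,-1],[0.21,-0.19,0,0,-1],[0.21,-0.19,0,0,-1],[0.21,-0.19,0,0,-1],[0.21,-0.19,0,0,-1],[0.21,-0.19,0,0,-1],[0,0,0,-0.9,-1],[0,0,0,-0.9,-1],[0,0,0,-0.9,-1],[0,0,0,-0.9,-1],[0,0,0,0,-1]]' 40; python3 -c "
from h import *
go(.44,.315,.028,0)"
```

```text
time_s: 6.6
ee_pos: [0.4365, 0.3157, 0.1307]
ee_rot: [-2.22, -2.222, 0.003]
ft_force: [0.4, -0.0, -1.1]
width: 0.0297
grip_force: 43.0
shift units (tool xyz) [-0.007  0.037  1.027] yaw units [np.float64(0.01), np.float64(-35.99)] (pos tool yaw = -world), q6 0.42 ydir now 0.0 pos [0.4365 0.3157 0.1307]
```

```bash
python3 -m pendant '[[0,0.04,0.2,0,-1],[0,0,0.2,0,-1],[0,0,0.2,0,-1],[0,0,0.15,0,-1],[0,0,0.15,0,-1],[0,0,0.1,0,-1],[0,0,0.04,0,-1],[0,0,0,0,-1],[0,0,0,0,-1]]'; python3 -m pendant '[[0,0,0,0,0],[0,0,0,0,0.2],[0,0,0,0,0.2],[0,0,0,0,0.2],[0,0,-0.1,0,0.2],[0,0,-0.2,0,0.2],[0,0,-0.3,0,0.2],[0,0,-0.3,0,0.2],[0,0,-0.2,0,0.2],[0,0,-0.1,0,0.2],[0,0,0,0,0.5]]'; python3 -c "
from h import *
go(.446,.041,.1,23);go(.446,.041,.1,23+90)
D=grab()
print(fit(D,'bottle',.44,.315,.005,('side',)))
for x,y in[(.567,-.055),(.569,-.158),(.446,.041)]:print(fit(D,'jar',x,y,0,('side',)))
cv2.imwrite('pics/c4.png',np.hstack([D[c]['frame'][:,:,::-1] for c in D])[::1,:] if 0 else cv2.resize(np.hstack([D[c]['frame'][:,:,::-1] for c in D]),(800,300)))"
```

```text
time_s: 7.35
ee_pos: [0.4414, 0.3159, 0.0276]
ee_rot: [2.226, 2.217, 0.0]
ft_force: [0.7, 0.6, -0.3]
width: 0.0293
grip_force: 45.3
time_s: 8.27
ee_pos: [0.4428, 0.3166, 0.1504]
ee_rot: [2.223, 2.217, 0.008]
ft_force: [0.4, 0.5, -1.0]
width: 0.062
grip_force: 0.0
shift units (tool xyz) [-2.758  0.035  0.497] yaw units [np.float64(-4.63), np.float64(31.37)] (pos tool yaw = -world), q6 0.42 ydir now -0.1 pos [0.4428 0.3166 0.1504]
shift units (tool xyz) [-2.758  0.035  0.497] yaw units [np.float64(13.37), np.float64(-22.63)] (pos tool yaw = -world), q6 0.42 ydir now -0.1 pos [0.4428 0.3166 0.1504]
(np.float64(0.4387), np.float64(0.3178), np.float64(1.1), np.float64(0.711))
(np.float64(0.5659), np.float64(-0.0548), np.float64(10.4), np.float64(0.712))
(np.float64(0.5682), np.float64(-0.153), np.float64(-24.9), np.float64(0.807))
(np.float64(0.4449), np.float64(0.0432), np.float64(7.5), np.float64(0.688))
```

View pics/c4.png

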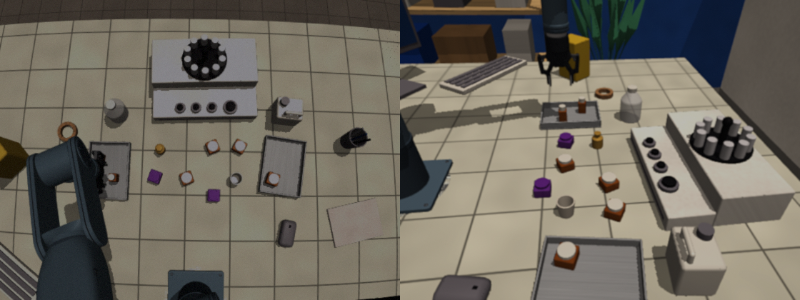

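The bottle stands in the left tray and the jars haven't moved. Next is jar 3, at (0.446, 0.041).

```bash
python3 -m pendant '[[-0.25,0.003,0,0,0.8],[-0.25,0.003,0,0,0.8],[-0.25,0.003,0,0,0.8],[-0.25,0.003,0,0,0.8],[-0.25,0.003,0,0,0.8],[-0.25,0.003,0,0,0.8],[-0.25,0.003,0,0,0.8],[-0.25,0.003,0,0,0.8],[-0.25,0.003,0,0,0.8],[-0.25,0.003,0,0,0.8],[-0.25,0.003,0,0,0.8],[0,0,0,-0.9,0.8],[0,0,0,-0.9,0.8],[0,0,0,-0.9,0.8],[0,0,0,-0.9,0.8],[0,0,0,-1,0.8],[0,0,0,0,0.8]]' 40; python3 -c "
from h import *
go(.446,.0405,.012,23)
D=grab();print(fit(D,'jar',.446,.041,0,('side',)))"
```

```text
time_s: 9.78
ee_pos: [0.4427, 0.041, 0.1455]
ee_rot: [-1.731, -2.617, 0.003]
ft_force: [0.5, 0.4, -0.1]
width: 0.0771
grip_force: 0.0
shift units (tool xyz) [-0.021  0.033  1.335] yaw units [np.float64(0.0), np.float64(-36.0)] (pos tool yaw = -world), q6 -0.56 ydir now 23.0 pos [0.4427 0.041  0.1455]
(np.float64(0.4449), np.float64(0.0418), np.float64(7.2), np.float64(0.707))
```

```bash
python3 -m pendant '[[-0.02,0.03,0.2,0,0.8],[0,0,0.2,0,0.8],[0,0,0.2,0,0.8],[0,0,0.2,0,0.8],[0,0,0.2,0,0.8],[0,0,0.2,0,0.8],[0,0,0.1,0,0.8],[0,0,0.03,0,0.8],[0,0,0,0,0.8]]' 40;  python3 -m pendant '[[0,0,0,0,-1],[0,0,0,0,-1],[0,0,0,0,-1],[0,0,0,0,-1],[0,0,0,0,-1],[0,0,-0.1,0,-1],[0,0,-0.2,0,-1],[0,0,-0.3,0,-1],[0,0,-0.3,0,-1],[0,0,-0.2,0,-1],[0,0,0,0,-1]]' 40; python3 -c "
from h import *
go(.437,-.355,.12,-7)"
```

```text
time_s: 10.63
ee_pos: [0.4465, 0.0404, 0.0132]
ee_rot: [-1.738, -2.614, 0.002]
ft_force: [-0.5, 0.2, 1.2]
width: 0.0768
grip_force: 0.0
time_s: 11.55
ee_pos: [0.4503, 0.0399, 0.1286]
ee_rot: [1.733, 2.611, 0.006]
ft_force: [2.5, 0.9, -0.5]
width: 0.0452
grip_force: 41.2
shift units (tool xyz) [-3.586 -1.658  0.09 ] yaw units [np.float64(5.97), np.float64(-30.03)] (pos tool yaw = -world), q6 -0.56 ydir now 22.9 pos [0.4503 0.0399 0.1286]
```

```bash
python3 -m pendant '[[-0.276,-0.128,0,0,-1],[-0.276,-0.128,0,0,-1],[-0.276,-0.128,0,0,-1],[-0.276,-0.128,0,0,-1],[-0.276,-0.128,0,0,-1],[-0.276,-0.128,0,0,-1],[-0.276,-0.128,0,0,-1],[-0.276,-0.128,0,0,-1],[-0.276,-0.128,0,0,-1],[-0.276,-0.128,0,0,-1],[-0.276,-0.128,0,0,-1],[-0.276,-0.128,0,0,-1],[-0.276,-0.128,0,0,-1],[0,0,0,1,-1],[0,0,0,1,-1],[0,0,0,1,-1],[0,0,0,1,-1],[0,0,0,1,-1],[0,0,0,1,-1],[0,0,0,0,-1]]'; python3 -c "
from h import *
go(.437,-.355,.018,-7)"
```

```text
time_s: 13.22
ee_pos: [0.4331, -0.3545, 0.1233]
ee_rot: [-2.358, -2.074, -0.0]
ft_force: [-0.2, 0.1, -0.7]
width: 0.0449
grip_force: 41.1
shift units (tool xyz) [-1.000e-03  4.000e-02  1.053e+00] yaw units [np.float64(-0.06), np.float64(35.94)] (pos tool yaw = -world), q6 -0.76 ydir now -7.3 pos [ 0.4331 -0.3545  0.1233]
```

```bash
python3 -m pendant '[[0,0.04,0.2,0,-1],[0,0,0.2,0,-1],[0,0,0.2,0,-1],[0,0,0.2,0,-1],[0,0,0.15,0,-1],[0,0,0.06,0,-1],[0,0,0.03,0,-1],[0,0,0,0,-1],[0,0,0,0,-1]]'; python3 -m pendant '[[0,0,0,0,0.3],[0,0,0,0,0.3],[0,0,0,0,0.35],[0,0,0,0,0.35],[0,0,-0.1,0,0.35],[0,0,-0.2,0,0.35],[0,0,-0.3,0,0.35],[0,0,-0.3,0,0.35],[0,0,-0.2,0,0.35],[0,0,-0.1,0,0.5],[0,0,0,0,0.5]]'; python3 -c "
from h import *
go(.5685,-.158,.12,-28)
D=grab()
cv2.imwrite('pics/c5.png',cv2.resize(np.hstack([D[c]['frame'][:,:,::-1] for c in D]),(800,300)))
for x,y in[(.567,-.055),(.569,-.158),(.437,-.355)]:print(fit(D,'jar',x,y,0,('side',)))"
```

```text
time_s: 13.97
ee_pos: [0.4377, -0.3556, 0.0206]
ee_rot: [2.353, 2.081, -0.0]
ft_force: [0.2, -0.1, -0.8]
width: 0.0452
grip_force: 41.5
time_s: 14.88
ee_pos: [0.4387, -0.3568, 0.1435]
ee_rot: [2.351, 2.075, -0.0]
ft_force: [-0.3, -0.7, -0.3]
width: 0.0638
grip_force: 0.0
shift units (tool xyz) [2.135 1.04  0.231] yaw units [np.float64(4.17), np.float64(-31.83)] (pos tool yaw = -world), q6 -0.76 ydir now -7.1 pos [ 0.4387 -0.3568  0.1435]
(np.float64(0.5658), np.float64(-0.0542), np.float64(8.4), np.float64(0.705))
(np.float64(0.5682), np.float64(-0.153), np.float64(-24.9), np.float64(0.81))
(np.float64(0.4367), np.float64(-0.345), np.float64(-4.1), np.float64(0.914))
```

View pics/c5.png

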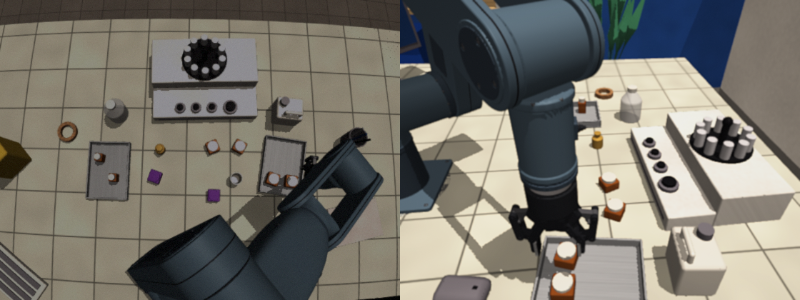

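Jar 3 is in the right tray beside the old jar. Jars 1 and 2 haven't moved, so jar 2 is next.

```bash
python3 -m pendant '[[0.213,0.104,0,0,0.8],[0.213,0.104,0,0,0.8],[0.213,0.104,0,0,0.8],[0.213,0.104,0,0,0.8],[0.213,0.104,0,0,0.8],[0.213,0.104,0,0,0.8],[0.213,0.104,0,0,0.8],[0.213,0.104,0,0,0.8],[0.213,0.104,0,0,0.8],[0.213,0.104,0,0,0.8],[0,0,0,1,0.8],[0,0,0,1,0.8],[0,0,0,1,0.8],[0,0,0,1.0,0.8],[0,0,0,0.2,0.8],[0,0,0,0,0.8]]' 40; python3 -c "
from h import *
go(.569,-.1575,.012,-28)
D=grab();print(fit(D,'jar',.568,-.158,0,('side',)))"
```

```text
time_s: 16.32
ee_pos: [0.5663, -0.1566, 0.1384]
ee_rot: [-2.691, -1.615, 0.003]
ft_force: [0.6, 0.0, 0.1]
width: 0.0765
grip_force: 0.0
shift units (tool xyz) [0.005 0.032 1.264] yaw units [np.float64(-0.01), np.float64(35.99)] (pos tool yaw = -world), q6 0.03 ydir now -28.1 pos [ 0.5663 -0.1566  0.1384]
(np.float64(0.5678), np.float64(-0.1529), np.float64(-25.0), np.float64(0.812))
```

```bash
python3 -m pendant '[[0,0.03,0.2,0,0.8],[0,0,0.2,0,0.8],[0,0,0.2,0,0.8],[0,0,0.2,0,0.8],[0,0,0.2,0,0.8],[0,0,0.15,0,0.8],[0,0,0.1,0,0.8],[0,0,0,0,0.8]]' 40;  python3 -m pendant '[[0,0,0,0,-1],[0,0,0,0,-1],[0,0,0,0,-1],[0,0,0,0,-1],[0,0,0,0,-1],[0,0,-0.1,0,-1],[0,0,-0.2,0,-1],[0,0,-0.3,0,-1],[0,0,-0.3,0,-1],[0,0,-0.2,0,-1],[0,0,0,0,-1]]' 40; python3 -c "
from h import *
go(.540,-.368,.12,-7)"
```

```text
time_s: 17.08
ee_pos: [0.5681, -0.1578, 0.0128]
ee_rot: [-2.691, -1.614, 0.004]
ft_force: [-0.0, 1.1, 0.8]
width: 0.0766
grip_force: 0.0
time_s: 18.0
ee_pos: [0.5726, -0.1597, 0.1311]
ee_rot: [2.688, 1.611, 0.008]
ft_force: [1.2, -0.4, -1.4]
width: 0.0452
grip_force: 42.4
shift units (tool xyz) [-1.99   0.693  0.117] yaw units [np.float64(-4.22), np.float64(31.78)] (pos tool yaw = -world), q6 0.03 ydir now -28.1 pos [ 0.5726 -0.1597  0.1311]
```

```bash
python3 -m pendant '[[-0.249,0.087,0,0,-1],[-0.249,0.087,0,0,-1],[-0.249,0.087,0,0,-1],[-0.249,0.087,0,0,-1],[-0.249,0.087,0,0,-1],[-0.249,0.087,0,0,-1],[-0.249,0.087,0,0,-1],[-0.249,0.087,0,0,-1],[0,0,0,-1,-1],[0,0,0,-1,-1],[0,0,0,-1,-1],[0,0,0,-1,-1],[0,0,0,-0.2,-1],[0,0,0,0,-1]]'; python3 -c "
from h import *
go(.540,-.368,.02,-7)"
```

```text
time_s: 19.17
ee_pos: [0.5369, -0.3666, 0.1247]
ee_rot: [-2.356, -2.077, 0.0]
ft_force: [-0.5, -0.1, -0.4]
width: 0.0452
grip_force: 42.4
shift units (tool xyz) [-0.01   0.034  1.047] yaw units [np.float64(-0.04), np.float64(35.96)] (pos tool yaw = -world), q6 -0.64 ydir now -7.2 pos [ 0.5369 -0.3666  0.1247]
```

```bash
python3 -m pendant '[[-0.01,0.03,0.2,0,-1],[0,0,0.2,0,-1],[0,0,0.2,0,-1],[0,0,0.2,0,-1],[0,0,0.15,0,-1],[0,0,0.06,0,-1],[0,0,0.03,0,-1],[0,0,0,0,-1],[0,0,0,0,-1]]'; python3 -m pendant '[[0,0,0,0,0.3],[0,0,0,0,0.3],[0,0,0,0,0.35],[0,0,0,0,0.35],[0,0,-0.1,0,0.35],[0,0,-0.2,0,0.35],[0,0,-0.3,0,0.35],[0,0,-0.3,0,0.35],[0,0,-0.2,0,0.35],[0,0,-0.1,0,0.5],[0,0,0,0,0.5]]'; python3 -c "
from h import *
go(.5665,-.055,.14,25)
D=grab()
cv2.imwrite('pics/c6.png',cv2.resize(np.hstack([D[c]['frame'][:,:,::-1] for c in D]),(800,300)))
for x,y in[(.567,-.055)]:print(fit(D,'jar',x,y,0,('side',)),fit(D,'jar',x,y,0,('top',)))"
```

```text
time_s: 19.92
ee_pos: [0.5405, -0.3685, 0.022]
ee_rot: [2.356, 2.077, 0.0]
ft_force: [-0.2, -0.1, -0.5]
width: 0.045
grip_force: 42.6
time_s: 20.83
ee_pos: [0.5415, -0.3695, 0.145]
ee_rot: [2.351, 2.075, 0.001]
ft_force: [0.7, 0.1, -0.7]
width: 0.0642
grip_force: 0.0
shift units (tool xyz) [ 3.152 -0.143  0.038] yaw units [np.float64(-6.43), np.float64(29.57)] (pos tool yaw = -world), q6 -0.64 ydir now -7.1 pos [ 0.5415 -0.3695  0.145 ]Traceback (most recent call last):
  File "<string>", line 6, in <module>
    for x,y in[(.567,-.055)]:print(fit(D,'jar',x,y,0,('side',)),fit(D,'jar',x,y,0,('top',)))
                                   ~~~^^^^^^^^^^^^^^^^^^^^^^^^^
  File "h.py", line 40, in fit
    h=np.zeros(m.shape,np.uint8);cv2.fillConvexPoly(h,cv2.convexHull(q.astype(np.int32)),1);obs[c]=h>0
                                 ~~~~~~~~~~~~~~~~~~^^^^^^^^^^^^^^^^^^^^^^^^^^^^^^^^^^^^^^^^
cv2.error: OpenCV(4.12.0) /io/opencv/modules/imgproc/src/drawing.cpp:2404: error: (-215:Assertion failed) points.checkVector(2, CV_32S) >= 0 in function 'fillConvexPoly'
```

View pics/c6.png

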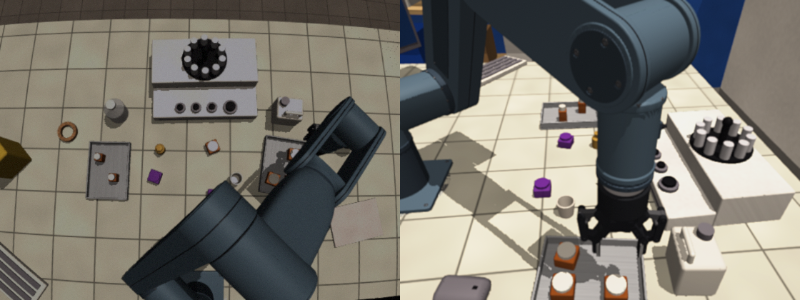

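Jar 2 is in the right tray. The last jar still stands at top (213,147) at this scale, its old place.

```bash
python3 -m pendant '[[0.242,-0.011,0,0,0.8],[0.242,-0.011,0,0,0.8],[0.242,-0.011,0,0,0.8],[0.242,-0.011,0,0,0.8],[0.242,-0.011,0,0,0.8],[0.242,-0.011,0,0,0.8],[0.242,-0.011,0,0,0.8],[0.242,-0.011,0,0,0.8],[0.242,-0.011,0,0,0.8],[0.242,-0.011,0,0,0.8],[0.242,-0.011,0,0,0.8],[0.242,-0.011,0,0,0.8],[0.242,-0.011,0,0,0.8],[0,0,0,-1,0.8],[0,0,0,-1,0.8],[0,0,0,-1,0.8],[0,0,0,-1,0.8],[0,0,0,-1,0.8],[0,0,0,-1,0.8],[0,0,0,-0.4,0.8]]' 40; python3 -c "
from h import *
go(.5665,-.055,.012,25)
D=grab();print(fit(D,'jar',.567,-.055,0,('side',)))"
```

```text
time_s: 22.6
ee_pos: [0.5636, -0.054, 0.1389]
ee_rot: [-1.683, -2.648, 0.002]
ft_force: [-0.1, 0.2, 0.3]
width: 0.0768
grip_force: 0.0
shift units (tool xyz) [-0.026  0.026  1.269] yaw units [np.float64(0.02), np.float64(-35.98)] (pos tool yaw = -world), q6 -0.73 ydir now 25.1 pos [ 0.5636 -0.054   0.1389]
(np.float64(0.5659), np.float64(-0.0548), np.float64(10.4), np.float64(0.71))
```

```bash
python3 -m pendant '[[-0.02,0.03,0.2,0,0.8],[0,0,0.2,0,0.8],[0,0,0.2,0,0.8],[0,0,0.2,0,0.8],[0,0,0.2,0,0.8],[0,0,0.15,0,0.8],[0,0,0.1,0,0.8],[0,0,0,0,0.8]]' 40;  python3 -m pendant '[[0,0,0,0,-1],[0,0,0,0,-1],[0,0,0,0,-1],[0,0,0,0,-1],[0,0,0,0,-1],[0,0,-0.1,0,-1],[0,0,-0.2,0,-1],[0,0,-0.3,0,-1],[0,0,-0.3,0,-1],[0,0,-0.2,0,-1],[0,0,0,0,-1]]' 40; python3 -c "
from h import *
go(.549,-.2955,.12,-7)"
```

```text
time_s: 23.37
ee_pos: [0.5662, -0.0543, 0.0132]
ee_rot: [-1.689, -2.642, 0.003]
ft_force: [-0.8, -0.4, 0.4]
width: 0.0769
grip_force: 0.0
time_s: 24.28
ee_pos: [0.5715, -0.0557, 0.1321]
ee_rot: [1.686, 2.64, 0.004]
ft_force: [0.5, 0.0, -1.2]
width: 0.0452
grip_force: 42.4
shift units (tool xyz) [-2.08  -1.214  0.125] yaw units [np.float64(6.37), np.float64(-29.63)] (pos tool yaw = -world), q6 -0.73 ydir now 24.9 pos [ 0.5715 -0.0557  0.1321]
```

```bash
python3 -m pendant '[[-0.231,-0.135,0,0,-1],[-0.231,-0.135,0,0,-1],[-0.231,-0.135,0,0,-1],[-0.231,-0.135,0,0,-1],[-0.231,-0.135,0,0,-1],[-0.231,-0.135,0,0,-1],[-0.231,-0.135,0,0,-1],[-0.231,-0.135,0,0,-1],[-0.231,-0.135,0,0,-1],[0,0,0,1,-1],[0,0,0,1,-1],[0,0,0,1,-1],[0,0,0,1,-1],[0,0,0,1,-1],[0,0,0,1,-1],[0,0,0,0.4,-1],[0,0,0,0,-1]]'; python3 -c "
from h import *
go(.549,-.2955,.02,-7)"
```

```text
time_s: 25.7
ee_pos: [0.5452, -0.2942, 0.1257]
ee_rot: [-2.356, -2.076, 0.0]
ft_force: [0.8, -0.2, -0.7]
width: 0.0453
grip_force: 42.3
shift units (tool xyz) [-0.009  0.04   1.057] yaw units [np.float64(-0.04), np.float64(35.96)] (pos tool yaw = -world), q6 -0.55 ydir now -7.2 pos [ 0.5452 -0.2942  0.1257]
```

```bash
python3 -m pendant '[[-0.01,0.04,0.2,0,-1],[0,0,0.2,0,-1],[0,0,0.2,0,-1],[0,0,0.2,0,-1],[0,0,0.15,0,-1],[0,0,0.06,0,-1],[0,0,0.04,0,-1],[0,0,0,0,-1],[0,0,0,0,-1]]'; python3 -m pendant '[[0,0,0,0,0.3],[0,0,0,0,0.3],[0,0,0,0,0.35],[0,0,0,0,0.35],[0,0,-0.1,0,0.35],[0,0,-0.2,0,0.35],[0,0,-0.3,0,0.35],[0,0,-0.3,0,0.35],[0,0,-0.2,0,0.35],[0,0,-0.1,0,0],[0,0,0,0,-1]]'; python3 -c "
from h import *
go(.6,.01,.14,0)"; python3 -m pendant '[[0.2,0,0,0,-1],[0.2,0,0,0,-1],[0.2,0,0,0,-1],[0.2,0,0,0,-1],[0.2,0,0,0,-1],[0.2,0,0,0,-1],[0.2,0,0,0,-1],[0.2,0,0,0,-1],[0.2,0,0,0,-1],[0.2,0,0,0,-1],[0.2,0,0,0,-1],[0.2,0,0,0,-1],[0.2,0,0,0,-1],[0.2,0,0,0,-1],[0.2,0,0,0,-1]]'; python3 -c "
from h import *
D=grab()
go(.715,.014,.1,0)
c=cv2.resize(np.hstack([D[c]['frame'][:,:,::-1] for c in D]),(800,300))
k=cv2.resize(D['top']['frame'][130:170,205:365,::-1],(800,200))
k2=D['side']['frame'][180:280,300:480,::-1];c2=np.zeros((100,800,3),np.uint8);c2[:,:180]=k2
cv2.imwrite('pics/c7.png',np.vstack([c,k,c2]))"
```

```text
time_s: 26.45
ee_pos: [0.5496, -0.2961, 0.0224]
ee_rot: [2.354, 2.08, -0.0]
ft_force: [-2.5, 0.9, 4.4]
width: 0.0456
grip_force: 43.2
time_s: 27.37
ee_pos: [0.5511, -0.2972, 0.1447]
ee_rot: [2.351, 2.075, 0.002]
ft_force: [0.3, -0.8, -0.2]
width: 0.0344
grip_force: 0.0
shift units (tool xyz) [3.109 0.104 0.038] yaw units [np.float64(-1.43), np.float64(34.57)] (pos tool yaw = -world), q6 -0.55 ydir now -7.1 pos [ 0.5511 -0.2972  0.1447]
time_s: 28.62
ee_pos: [0.5858, 0.0026, 0.1394]
ee_rot: [-2.353, -2.077, 0.003]
ft_force: [0.1, -0.7, 0.4]
width: -0.0001
grip_force: 0.0
shift units (tool xyz) [0.251 1.272 0.39 ] yaw units [np.float64(-1.39), np.float64(34.61)] (pos tool yaw = -world), q6 -0.06 ydir now -7.0 pos [0.5858 0.0045 0.1394]
```

View pics/c7.png

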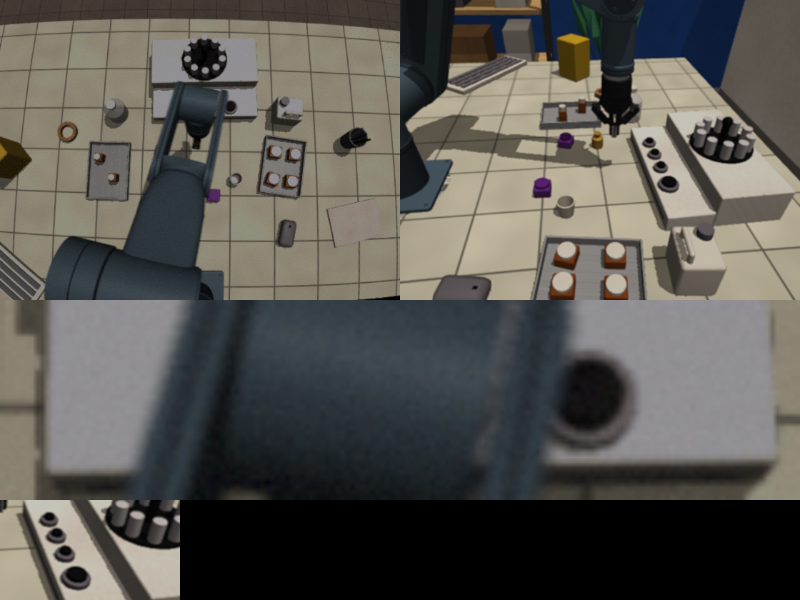

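All four jars are now in the right tray and both bottles in the left. Next I fit the key row from the first saved frames.

```bash
python3 - <<'E'
from h import *
from scipy.optimize import least_squares
D=grab();F=np.load('d.npz')
G={'top':[(252,150),(274,149),(297,149),(322,148)],'side':[(349,198),(357,214),(365,232),(376,256)]};obs={}
for c,k in(('top','t'),('side','s')):
    g=cv2.cvtColor(F[k],cv2.COLOR_RGB2GRAY);o=[]
    for i,(u,v) in enumerate(G[c]):
        w=g[v-8:v+9,u-11:u+12].astype(float);m=(w<(55 if c=='top' else 45))
        nl,lab,st,ce=cv2.connectedComponentsWithStats(m.astype(np.uint8));j=1+np.argmax(st[1:,4]);o.append(ce[j]+[u-11,v-8]);print(c,st[j],w.min().round(),w.max().round(),o[-1].round(1))
    obs[c]=np.array(o)
off=np.array([.095,.035,-.025,-.095])
def P(v): return np.c_[v[0]-off*np.sin(v[2]),v[1]+off*np.cos(v[2]),np.full(4,v[3])]
def res(v,cs=('top','side')): return np.concatenate([(proj(D[c],P(v))-obs[c]).ravel() for c in cs])
r=least_squares(res,[.715,-.02,0,.055]);print(r.x.round(4),r.fun.round(1));print(P(r.x).round(4))
E
```

```text
top [ 6  3 10 11 85] 0.0 127.0 [251.4 149.9]
top [ 5  4 11 13 93] 1.0 127.0 [273.7 150.5]
top [ 6  3 10 11 81] 2.0 127.0 [296.2 148.9]
top [  4   2  15  15 174] 3.0 127.0 [322.1 148.7]
side [ 6  3 10  8 66] 2.0 183.0 [348.6 196.6]
side [ 4  3 12  8 74] 2.0 177.0 [356.2 212.7]
side [ 5  2 12 10 93] 1.0 178.0 [364.7 230.7]
side [  1   0  21  15 256] 1.0 180.0 [376.1 254.7]
[ 0.7102 -0.025   0.0376  0.0643] [ 0.   0.4  0.1 -0.7 -0.1  0.4 -0.   0.2 -0.  -0.   0.1  0.1  0.2  0.1
  0.  -0.1]
[[ 0.7066  0.0699  0.0643]
 [ 0.7089  0.01    0.0643]
 [ 0.7112 -0.05    0.0643]
 [ 0.7138 -0.1199  0.0643]]
```

The reprojection error is under 1 px and the key tops are at about z = 0.064. The wake key is at (0.709, 0.010).

```bash
python3 -m pendant '[[0.04,0.24,0,0,-1],[0.04,0.24,0,0,-1],[0.04,0.24,0,0,-1],[0.04,0.24,0,0,-1],[0.04,0.24,0,0,-1],[0,0,0.15,0,-1],[0,0,0.15,0,-1],[0,0,0.15,0,-1],[0,0,0.1,0,-1],[0,0,0,0,-1],[0,0,0,0,-1]]'; python3 -c "
from h import *
go(.709,.010,.076,None)"
```

```text
time_s: 29.73
ee_pos: [0.7078, 0.0056, 0.0853]
ee_rot: [-2.355, -2.077, 0.002]
ft_force: [0.0, -1.1, -0.2]
width: 0.0
grip_force: 0.0
shift units (tool xyz) [0.045 0.006 0.093] ydir now -7.2 pos [0.7078 0.0056 0.0853]
```

```bash
python3 -m pendant '[[0.04,0,0.06,0,-1],[0,0,0.03,0,-1],[0,0,0,0,-1],[0,0,0,0,-1]]'; for i in 1 2; do python3 -m pendant '[[0,0,0.02,0,-1],[0,0,0,0,-1],[0,0,0,0,-1]]'|egrep 'pos|ft'; done
```

```text
time_s: 30.07
ee_pos: [0.7097, 0.0106, 0.0784]
ee_rot: [2.354, 2.078, 0.002]
ft_force: [1.1, 1.0, 2.6]
width: -0.0001
grip_force: 1.2
ee_pos: [0.7097, 0.0106, 0.0761]
ft_force: [1.8, 1.2, 3.9]
ee_pos: [0.7097, 0.0106, 0.0741]
ft_force: [1.7, 1.5, 6.2]
```

```bash
for i in 1; do python3 -m pendant '[[0,0,0.02,0,-1],[0,0,0,0,-1],[0,0,0,0,-1]]'|egrep 'pos|ft'; done;  python3 -m pendant '[[0,0,0.01,0,-1],[0,0,0,0,-1],[0,0,0,0,-1]]'|egrep 'pos|ft'; python3 -c "
from h import *
D=grab()
cv2.imwrite('pics/c8.png',np.clip(cv2.resize(D['side']['frame'][160:280,290:450,::-1],(800,600))*1.3,0,255).astype(np.uint8))"
```

```text
ee_pos: [0.7098, 0.0106, 0.074]
ft_force: [-1.6, 2.9, 13.6]
ee_pos: [0.7098, 0.0106, 0.0738]
ft_force: [-3.3, 2.7, 18.5]
```

View pics/c8.png

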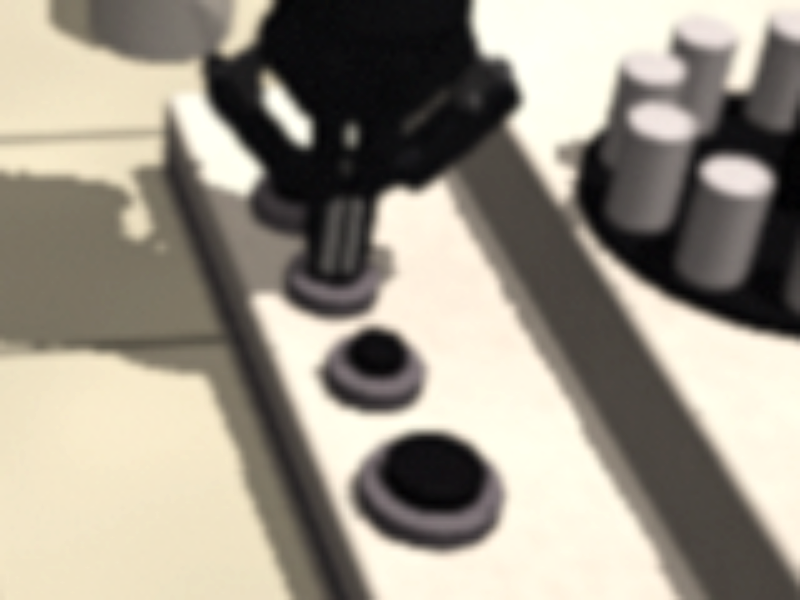

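The wake key reads as fully down: a linear spring of about 6 mm, then a hard stop at z = 0.074. I'll lift and go to the left pump key, which is on the rinse bottle's side.

```bash
python3 -m pendant '[[0,0,-0.15,0,-1],[0,0,-0.1,0,-1],[0.15,-0.025,0,0,-1],[0.15,-0.025,0,0,-1],[0.15,-0.025,0,0,-1],[0.145,-0.02,0,0,-1],[0,0,0,0,-1],[0,0,0,0,-1]]'; python3 -c "
from h import *
go(.7066,.0699,.074,None)"
```

```text
time_s: 31.83
ee_pos: [0.7063, 0.0727, 0.0944]
ee_rot: [-2.352, -2.082, 0.002]
ft_force: [0.4, -0.1, -0.1]
width: -0.0002
grip_force: 0.0
shift units (tool xyz) [-0.028  0.007  0.204] ydir now -7.0 pos [0.7063 0.0727 0.0944]
```

```bash
python3 -m pendant '[[-0.025,0.01,0.1,0,-1],[0,0,0.06,0,-1],[0,0,0.02,0,-1],[0,0,0,0,-1],[0,0,0,0,-1]]'|egrep 'pos|ft'; for i in 1 2; do python3 -m pendant '[[0,0,0.02,0,-1],[0,0,0,0,-1],[0,0,0,0,-1]]'|egrep 'pos|ft'; done
```

```text
ee_pos: [0.7075, 0.0672, 0.0773]
ft_force: [-2.1, -1.1, 3.2]
ee_pos: [0.7076, 0.0673, 0.0756]
ft_force: [-0.7, -3.0, 4.2]
ee_pos: [0.7078, 0.0675, 0.0741]
ft_force: [-2.4, -2.0, 6.8]
```

```bash
python3 -m pendant '[[0,0,0.02,0,-1],[0,0,0,0,-1],[0,0,0,0,-1]]'|egrep 'pos|ft';  python3 -m pendant '[[0,0,0.01,0,-1],[0,0,0,0,-1],[0,0,0,0,-1]]'|egrep 'pos|ft'
```

```text
ee_pos: [0.7079, 0.0675, 0.0739]
ft_force: [-5.6, -3.0, 15.2]
ee_pos: [0.708, 0.0675, 0.0739]
ft_force: [-7.6, -3.4, 18.9]
```

```bash
python3 -m pendant '[[0,0,-0.2,0,-1],[0,0,-0.2,0,-1],[-0.231,0.036,0,0,-1],[-0.231,0.036,0,0,-1],[-0.231,0.036,0,0,-1],[-0.231,0.036,0,0,-1],[-0.231,0.036,0,0,-1],[-0.231,0.036,0,0,-1],[-0.231,0.036,0,0,-1],[-0.231,0.036,0,0,-1],[0,0,0,0,-1],[0,0,0,0,-1]]'; python3 -c "
from h import *
go(.7138,-.1199,.082,None)"
```

```text
time_s: 34.25
ee_pos: [0.713, -0.12, 0.1094]
ee_rot: [-2.357, -2.075, -0.0]
ft_force: [-0.4, 0.7, -0.4]
width: 0.0008
grip_force: 0.0
shift units (tool xyz) [0.002 0.008 0.274] ydir now -7.3 pos [ 0.713  -0.12    0.1094]
```

```bash
python3 -m pendant '[[0,0,0.15,0,-1],[0,0,0.13,0,-1],[0,0,0.03,0,-1],[0,0,0.02,0,-1],[0,0,0,0,-1],[0,0,0,0,-1]]'|egrep 'pos|ft'; for i in 1 2; do python3 -m pendant '[[0,0,0.02,0,-1],[0,0,0,0,-1],[0,0,0,0,-1]]'|egrep 'pos|ft'; done
```

```text
ee_pos: [0.7132, -0.1181, 0.0777]
ft_force: [-1.2, 0.9, 3.5]
ee_pos: [0.7138, -0.1186, 0.076]
ft_force: [-0.4, 2.4, 4.6]
ee_pos: [0.7138, -0.1187, 0.0741]
ft_force: [-1.2, 3.1, 5.1]
```

```bash
python3 -m pendant '[[0,0,0.02,0,-1],[0,0,0,0,-1],[0,0,0,0,-1]]'|egrep 'pos|ft'
```

```text
ee_pos: [0.7139, -0.1187, 0.0739]
ft_force: [-3.5, 4.0, 15.1]
```

The start key is fully down. I'll lift clear, back away and check the scene.

```bash
python3 -m pendant '[[0,0,-0.2,0,-1],[0,0,-0.3,0,-1],[0,0,-0.3,0,-1],[0,0,-0.3,0,-1],[0,-0.2,0,0,-1],[0,-0.2,0,0,-1],[0,-0.2,0,0,-1],[0,-0.2,0,0,-1],[0,0,0,0,-1],[0,0,0,0,-1],[0,0,0,0,-1]]'; python3 -c "
from h import *
D=grab()
cv2.imwrite('pics/c9.png',cv2.resize(np.hstack([D[c]['frame'][:,:,::-1] for c in D]),(800,300)))"
```

```text
time_s: 36.42
ee_pos: [0.6344, -0.1096, 0.1813]
ee_rot: [2.355, 2.078, 0.0]
ft_force: [0.6, 0.5, -0.4]
width: -0.0001
grip_force: 0.0
```

View pics/c9.png

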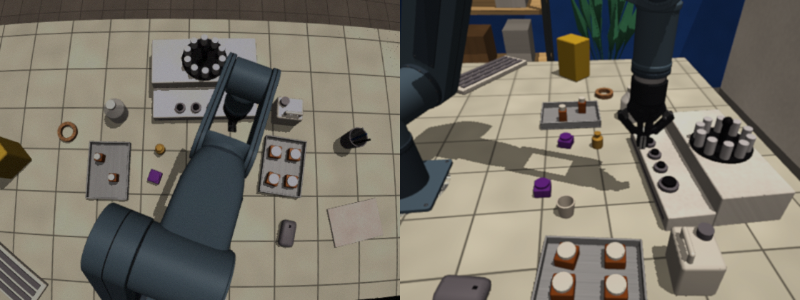

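The pictures show two bottles in the left tray and four jars in the right. The weight and crucible haven't moved, the keys are up and the arm is clear.

```bash
python3 -c "
from workcell import manip
print(manip.finish_job())"
```

```text
the job is handed in; nothing more can be done
None
```

The job is handed in: the bench bottle is in the left tray and the three jars are in the right, then I pressed wake, left pump and start fully down in that order; no verdict came back.

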